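Bring the specimen stage home, point out the square specimen and start the scan

ROBOT

A 6-joint arm with a two-finger parallel gripper is mounted at the origin on the work surface. World frame = base frame: x ahead of the robot, y to its left, z up, the work surface at z = 0. Lengths are in m, angles in rad, forces in N, time in s.
With the tool pointing down it reaches from about 0.3 to 0.875 m from the base axis. Payload 6.4 kg.
Tool frame: the origin (TCP) lies midway between the tips of the shut fingers; the grasp point (between the pads) lies 19 mm behind it (grasp_offset is the distance from the TCP to the grasp point, in m); z points along the fingers, y is the line along which they close (so a half turn about z gives the same grasp; the last joint's range is limited). The gripper opens to 85 mm and grips with 20 to 120 N. Pads are 22 mm wide; open, the fingers measure 114 mm over their backs; the gripper's body (76 mm by 85 mm) begins 54 mm behind the grasp point. The pads swing forward as they close: fully open they stand 13 mm farther back than shut.
Start: joints at [-1.327, 0.181, 1.607, -0, 1.354, -0.206], TCP at [0.25, -0.518, 0.231] pointing down, gripper open.
Joint ranges: [-2.99, 2.99], [-0.89, 2.07], [0.3, 2.58], [-1.14, 4.28], [0, 2.63], [-3.12, 3.12]. Speed limits (rad/s): [2.57, 2.57, 3.01, 3.14, 3.14, 3.14].

INTERFACE

Orientations are given as a unit quaternion [w, x, y, z].
In Python, from bench import * gives the robot as it stands. The module is installed in compiled form; this text tells all that it offers.
- The arm moves only by the tool servo_tool, never from a script. Its argument "commands" is text: rows parted by semicolons, each of 7 numbers parted by spaces: the turn, a rotation vector about the tool's x, y, z in rad, then the shift along the tool's x, y, z in mm, then the opening, from 0 (shut) to 1 (fully open). In form: wx wy wz dx dy dz claw; .... A call has 1 to 5 rows; each row shifts and turns the commanded pose from where the row before left it, along the tool's axes as they then stand; what a row does not reach is not made up. A row lasts 1/8 s, in which the tool goes at most 62.5 mm and 10.7 degrees, less where a joint would pass 70% of its speed; a pose out of reach is approached as far as the arm can. A call with a gripper value outside its range is refused whole. The fingers move at their own pace and stop on an object; the grip force is fixed at half the most. Time passes only in rows, so rows that do not move let the fingers close. It gives the time, the measured TCP pose, the force, the opening and the grip force at its end, in the units of the state.
- get_obs(): the state, without advancing time (a new reading comes with each control period).
- camera(name): name is "scene" or "top" or "wrist"; returns the picture (400x640x3 uint8, blue, green, red); there is no depth.
- calibration(name): a dict with "fx", "fy", "cx", "cy" (pixels), "k1" (the pictures are not rectified: a ray, as slopes to the right and down, at radius r is drawn at 1 + k1 r^2 times it, then the intrinsics apply), "R" (3x3) and "t" (3): a world point X has camera coordinates R X + t. Camera axes: x right, y down, z forward; pixel columns grow to the right and rows downward; lengths in m; the calibration is good to about 2 mm. A picture is of the moment at which its call begins: read the wrist's pose just before it. calibration takes no time and is no camera call; for the wrist camera it gives the pose at the moment of the call.
- hand_in(): hands the job in; it is judged then, once.
The state is a dict: "time_s": time; "q": joint angles; "dq": joint speeds; "joint_efforts": joint torques, N m; "eef_pos": TCP position; "eef_rot": TCP orientation; "wrist_force": force on the tool from outside, world axes, zero at the start; "torque": the same for the moment, N m; "opening": opening from 0.0 (shut) to 1.0 (fully open); "grasp_force": force on a finger pad.
Only numpy, scipy, OpenCV 4.12 (cv2) and the standard library are available. Lean on these libraries where they do the work, as an engineer would, in place of code of your own. Each camera call takes 0.05 s, during which the arm holds its last target. There are 200 camera calls.

TASK

Push the specimen stage fully home against its end stop, then point at the square specimen: hold the fingertips 1 to 3 cm above its middle, without touching it, for two seconds, so that the overhead camera picks it for the scan. Then start the scan by holding the fingertips in the same way 1 to 3 cm above the middle of the round touch-free switch on the controller for two seconds. Do not touch or lift the specimens, keep off the controls, and leave the loose things on the table where they are.

Things in the scene. Friction and masses are not known exactly. Their poses are not given: they have to be found in the camera images.
- stage (a joint): travel of the specimen stage in m, 0 to 0.080; 0.080 is fully home against its end stop. It starts between 0 and 0.020. Sliding friction about 3 N; it stays where it is left
- stage_tab (a point): centre of the top edge of the stage's push tab, on the tab's robot-side face. The tab is an upright bare metal plate 70 mm wide (along y), 10 mm thick, standing 40 mm above the stage plate at its robot-side edge. The point's x axis is the direction in which the stage slides home (away from the robot, turned by up to 0.25 rad); z up. It moves with the stage
- stage_top (a point): point on the upper face of the black stage plate (110 mm along x, 200 mm along y), 60 mm ahead (+x) of the tab's robot-side face; axes as stage_tab. The three specimens lie on the plate in a row along y, about 62 mm apart, in any order; the row starts within 15 mm of this point along x
- square_top (a point): centre of the square specimen's upper face, z up (12 mm above the plate)
- switch_top (a point): centre of the touch-free start switch's upper face, z up. The switch is a flat round black puck 44 mm wide, 12 mm tall with a round glass window, fixed on top of the grey controller box. It senses a fingertip held just above it and must not be touched. It is one of three controls spaced 58 mm apart along the controller's y axis, in any order, each up to 35 mm before or behind the box's middle
- controller: grey controller box 150 x 190 mm, top 80 mm above the table; fixed; origin at the centre of its underside, controls spread along its y axis
- dial: another control on the controller: stepped round knob 38 mm wide at the foot, 26 mm at the top, 22 mm tall; fixed; origin at its underside; not to be used
- rocker: another control on the controller: rectangular rocker switch 34 x 26 mm, about 13 mm tall; fixed; origin at its underside; not to be used
- square: THE SQUARE SPECIMEN: loose plain steel block 36 x 36 mm, 12 mm thick, lying on the stage plate; origin at the centre of its underside
- disc: the solid round specimen: loose steel disc 38 mm wide, 12 mm thick, on the stage plate; origin at the centre of its underside
- washer: the ring specimen: loose steel ring 40 mm wide with a 20 mm hole, 12 mm thick, on the stage plate; origin at the centre of its underside
- post: loose lens post standing between the stage and the controller: steel rod on a round foot, 25 mm wide, 76 mm tall; loose, to be left alone; origin at its underside
- driver: screwdriver 160 mm long lying near the robot between stage and controller, handle 30 mm thick at most; loose, to be left alone
- meter: loose yellow handheld meter lying flat, 170 x 80 x 35 mm; loose, to be left alone; origin at its underside
- bottle: small amber bottle, 48 mm wide, 110 mm tall; loose, to be left alone; origin at its underside
- lens: round lens in a dark mount on a foot 40 x 50 mm, 88 mm tall; loose, to be left alone; origin at its underside
- dish: clear shallow dish, 90 mm wide, 18 mm tall; loose, to be left alone; origin at its underside
- switch: the same touch-free switch; origin at the centre of its underside, on the controller's top
Mind the look-alikes: they are no part of the job. What is shaped like the square but yellow is not meant. Leave any green look-alike of the disc alone.

How it is judged:
On the way, in this order (a step that is already met when the one before it is completed fails the run):
1. the stage is pushed fully home (within 4 mm of its stop) (value of joint stage above 0.076 m), for 0.2 s.
2. the fingertips dwell 1.5 s just above the middle of the square specimen (within 22 mm sideways, the grasp point less than 75 mm above it), the stage still home (horizontal distance between the grasp point and square_top below 0.022 m and z of the grasp point in the frame of square_top between 0 and 0.075 m and value of joint stage above 0.075 m), for 1.5 s.
3. the fingertips dwell 1.5 s just above the middle of the touch-free switch (within 22 mm sideways, the grasp point less than 75 mm above it) (horizontal distance between the grasp point and switch_top below 0.022 m and z of the grasp point in the frame of switch_top between 0 and 0.075 m), for 1.5 s.
At the end, for the whole second after the job is handed in: The stage is within 5 mm of fully home and all three specimens lie at rest flat on its plate, within 30 mm of stage_top along the stage's x (value of joint stage above 0.075 m and x of square in the frame of stage_top between -0.03 and 0.03 m and z of square in the frame of stage_top between -0.006 and 0.006 m and linear speed of each of square, disc, washer below 0.03 m/s and x of disc in the frame of stage_top between -0.03 and 0.03 m and z of disc in the frame of stage_top between -0.006 and 0.006 m and x of washer in the frame of stage_top between -0.03 and 0.03 m and z of washer in the frame of stage_top between -0.006 and 0.006 m); the robot touches nothing.
It fails at once if a specimen is touched by the robot (contact force between any of the fingers, the arm and square above 0.3 N or contact force between any of the fingers, the arm and disc above 0.3 N or contact force between any of the fingers, the arm and washer above 0.3 N).
It fails at once if a control on the controller is touched (contact force between any of the fingers, the arm and switch above 0.3 N or contact force between any of the fingers, the arm and dial above 0.3 N or contact force between any of the fingers, the arm and rocker above 0.3 N).
It fails at once if a specimen is lifted off the stage plate or is slid more than 30 mm from stage_top along the stage's x (not (x of square in the frame of stage_top between -0.03 and 0.03 m and z of square in the frame of stage_top between -0.006 and 0.006 m and x of disc in the frame of stage_top between -0.03 and 0.03 m and z of disc in the frame of stage_top between -0.006 and 0.006 m and x of washer in the frame of stage_top between -0.03 and 0.03 m and z of washer in the frame of stage_top between -0.006 and 0.006 m)).
It fails at once if a bystander is shifted by more than 20 mm or lifted (distance of any of post, driver, meter, bottle, lens, dish from where it was at the start of the episode above 0.02 m).
It also fails if it takes over 58 s, if anything falls off the work surface, if the arm or the gripper's body presses on something with over 40 N, if the wrist force passes 120 N, or if a joint passes its speed limit or range.

## Working session

There is one attempt and no reset: what is moved stays moved. The work goes in short steps, Python scripts to look and compute and a tool call to move; the robot and the scene stay as the last step left them, time stands still between calls to the robot, and variables do not carry over. Pictures are saved under pics/ and viewed, at most 10 in all, crops included, and the job is handed in when it is done.

Besides the shell and the picture viewer there is one more tool, called after "Emit:" as name(argument=value, ...), one argument or row to a line, values as JSON. servo_tool: Moves the arm, as the interface text tells. Its arguments: {"type":"object","properties":{"commands":{"type":"string"}},"required":["commands"]}

```bash
mkdir -p pics; cat > h.py <<'E'
from bench import *
import numpy as np, cv2
def ray(c,u,v):
    K=np.array([[c['fx'],0,c['cx']],[0,c['fy'],c['cy']],[0,0,1.]])
    d=np.array([(u-c['cx'])/c['fx'],(v-c['cy'])/c['fy']]); s=d.copy()
    for _ in range(20): s=d/(1+c['k1']*(s@s))
    R=np.array(c['R']);t=np.array(c['t']); return -R.T@t, R.T@np.array([s[0],s[1],1])
def onz(c,u,v,z):
    o,d=ray(c,u,v); return o+d*(z-o[2])/d[2]
def proj(c,X):
    p=np.array(c['R'])@np.array(X)+np.array(c['t']); s=p[:2]/p[2]; s=s*(1+c['k1']*(s@s))
    return s*[c['fx'],c['fy']]+[c['cx'],c['cy']]
E
python3 - <<'E'
from h import *
for n in("top","scene"):
    cv2.imwrite(f"pics/{n}0.png",camera(n)); c=calibration(n); print(n,c)
E
```

```text
top {'fx': 371.3854201492259, 'fy': 371.3854201492259, 'cx': 316.9164164531984, 'cy': 200.97122647750484, 'k1': -0.003434234195242995, 'R': array([[ 0.01813477, -0.99978019,  0.01052137],
       [-0.99779535, -0.01876867, -0.06365677],
       [ 0.06384025, -0.00934377, -0.99791639]]), 't': array([-0.01274038,  0.53666241,  1.16455493])}
scene {'fx': 429.9893136412596, 'fy': 429.9893136412596, 'cx': 318.61775262138735, 'cy': 203.93727774185086, 'k1': -0.05763773541785968, 'R': array([[-0.45644472,  0.88970401, -0.00921926],
       [ 0.56412484,  0.28136905, -0.77626968],
       [-0.68805623, -0.35952501, -0.63033355]]), 't': array([ 0.23664888, -0.22620855,  1.4747597 ])}
```

View pics/top0.png

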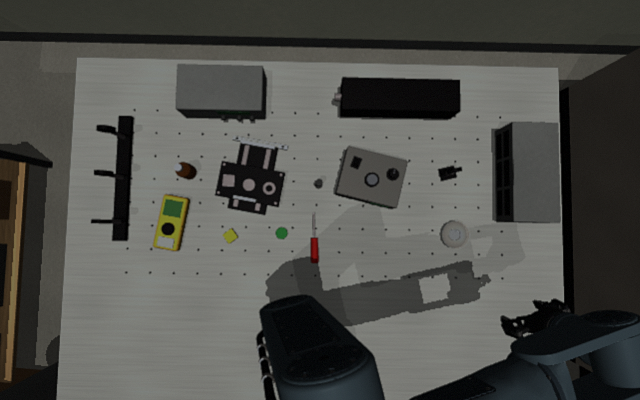

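View pics/scene0.png

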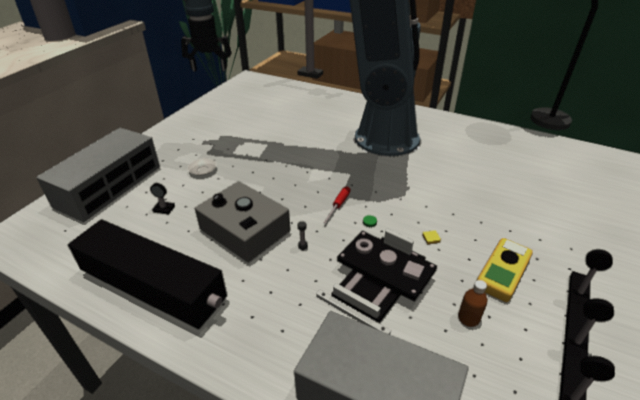

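The top view shows the stage around (252,185) with three specimens: a square at (229,181), a disc at (249,185) and a ring at (268,188). Also in view are the yellow square (231,236), the green disc (281,233), the post (318,183), the driver (314,245), and the controller at (372,177) with its rocker (356,162), switch ring (372,180) and dial (392,174). Next is a close crop.

```bash
python3 - <<'E'
from h import *
im=cv2.imread("pics/top0.png")
a=cv2.resize(im[130:225,205:295],None,fx=4.4,fy=4.4,interpolation=cv2.INTER_CUBIC)
b=cv2.resize(im[130:225,325:415],None,fx=4.4,fy=4.4,interpolation=cv2.INTER_CUBIC)
cv2.imwrite("pics/c0.png",np.clip(np.hstack([a,b])*1.5,0,255).astype(np.uint8))
E
```

```text
(no output)
```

View pics/c0.png

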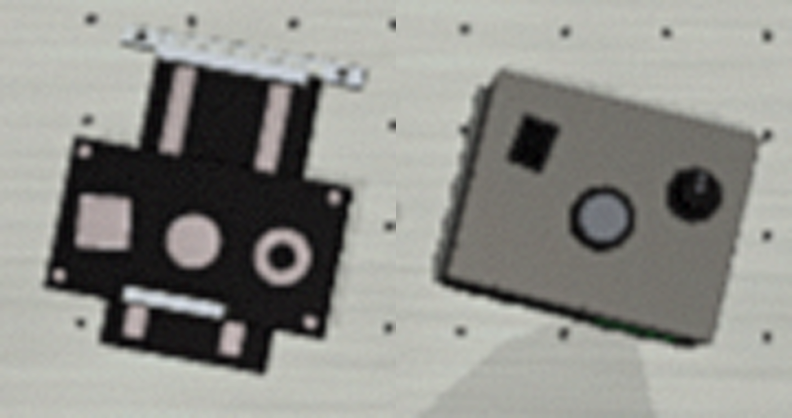

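The crop shows, on the stage, the square (left, crop 103,222), disc and ring, with the tab strip as the bright bar from (124,293) to (225,309). On the controller, the switch is the glass-windowed puck (602,218), the rocker is upper left and the dial is right. Next I triangulate these across the two views.

```bash
cat >> h.py <<'E'
def blobs(im,x0,y0,x1,y1,th,lo=4,hi=2000):
    g=cv2.cvtColor(im,cv2.COLOR_BGR2GRAY)[y0:y1,x0:x1]
    s=4; g=cv2.resize(g,None,fx=s,fy=s,interpolation=cv2.INTER_CUBIC)
    n,l,st,ce=cv2.connectedComponentsWithStats((g>th).astype(np.uint8))
    return [((ce[i]+.5)/s-.5+[x0,y0],st[i,4]/s/s,st[i,:4]/s) for i in range(1,n) if lo<st[i,4]/s/s<hi]
def tri(obs):
    A=np.zeros((3,3));b=np.zeros(3)
    L=[ray(c,*p) for c,p in obs]
    for o,d in L:
        d=d/np.linalg.norm(d);P=np.eye(3)-np.outer(d,d);A+=P;b+=P@o
    X=np.linalg.solve(A,b); return X,[np.linalg.norm(np.cross(X-o,d/np.linalg.norm(d))) for o,d in L]
E
python3 - <<'E'
from h import *
t=cv2.imread("pics/top0.png");s=cv2.imread("pics/scene0.png")
for n,im,b in(("top",t,(218,170,282,208)),("scene",s,(345,228,432,290)),("topsw",t,(364,172,380,188)),("scsw",s,(230,190,258,216))):
    print(n,[(p.round(1).tolist(),round(a,1)) for p,a,_ in blobs(im,*b,95)])
E
python3 - <<'E'
from h import *
s=cv2.imread("pics/scene0.png")
a=cv2.resize(s[220:300,330:440],None,fx=5,fy=5,interpolation=cv2.INTER_CUBIC)
b=cv2.resize(s[180:260,190:240+10],None,fx=5,fy=5,interpolation=cv2.INTER_CUBIC)
cv2.imwrite("pics/c1.png",np.clip(np.hstack([a,b[:,:250]])*1.4,0,255).astype(np.uint8))
E
```

```text
top [([218.1, 172.2], np.float64(7.3)), ([279.5, 170.0], np.float64(4.6)), ([228.2, 180.2], np.float64(113.8)), ([248.5, 184.3], np.float64(96.8)), ([268.8, 187.8], np.float64(63.5)), ([276.6, 204.3], np.float64(40.5)), ([243.8, 198.2], np.float64(61.1)), ([222.4, 202.0], np.float64(103.5)), ([235.3, 202.6], np.float64(21.4)), ([257.3, 205.5], np.float64(15.8))]
scene [([398.6, 237.4], np.float64(1188.1)), ([363.8, 244.4], np.float64(113.7)), ([387.8, 255.7], np.float64(155.2)), ([413.3, 268.5], np.float64(200.2)), ([352.8, 281.5], np.float64(117.8)), ([429.8, 287.4], np.float64(15.2)), ([385.2, 288.6], np.float64(10.6))]
topsw []
scsw [([243.6, 201.7], np.float64(454.1)), ([243.1, 201.6], np.float64(65.1))]
```

View pics/c1.png

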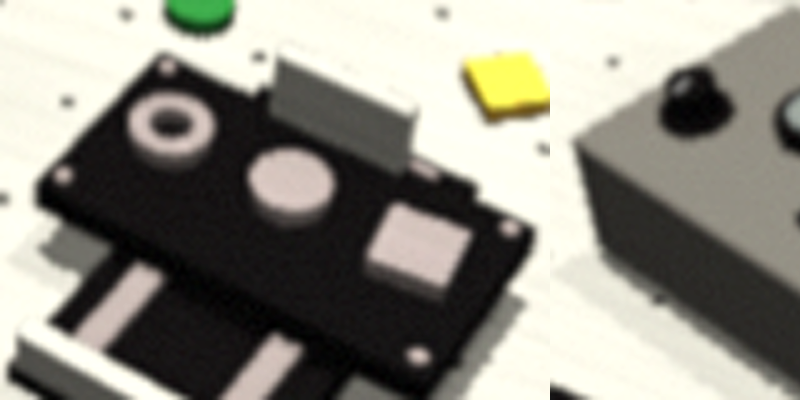

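The scene crop shows the square top near (418,243), the tab's top strip from (277,50) to (418,103) and the disc and ring beside it. Everything agrees with the top view.

```bash
python3 - <<'E'
from h import *
t,s=calibration("top"),calibration("scene")
f=lambda x,y,x0,y0,k:((x+.5)/k-.5+x0,(y+.5)/k-.5+y0)
for n,a,b in(("sq",(228.2,180.2),f(420,241,330,220,5)),("disc",(248.5,184.3),f(291,180,330,220,5)),("ring",(268.8,187.8),f(172,122,330,220,5)),("tab",(243.8,198.2),f(346,77,330,220,5)),("switch",f(602-396,218,325,130,4.4),(243.4,202.5))):
    X,e=tri([(t,a),(s,b)]); print(n,X.round(4),np.round(e,4))
for n,(x,y) in dict(tabL=(124,293),tabR=(225,309)).items(): print(n,onz(t,*f(x,y,205,130,4.4),.085).round(4))
print("sw",onz(t,*f(206,218,325,130,4.4),.092).round(4))
for n,p in dict(green=(281,233),yel=(231,236)).items(): print(n,onz(t,*p,.01).round(3))
for n,p in dict(post0=(318.5,184)).items(): print(n,onz(t,*p,.04).round(3))
for n,p in dict(drv=(314,240)).items(): print(n,onz(t,*p,.015).round(3))
o=get_obs();print(o['eef_pos'],o['eef_rot'],o['time_s'],o['opening'])
E
```

```text
sq [0.593  0.2713 0.0588] [0.0001 0.0001]
disc [0.5819 0.2084 0.0575] [0.0006 0.0006]
ring [0.572  0.1461 0.058 ] [0.0001 0.0001]
tab [0.5369 0.2158 0.0862] [0.0009 0.0009]
switch [ 0.6012 -0.1652  0.0901] [0.0008 0.0008]
tabL [0.542 0.25  0.085]
tabR [0.5324 0.181  0.085 ]
sw [ 0.6006 -0.1643  0.092 ]
green [0.433 0.109 0.01 ]
yel [0.421 0.268 0.01 ]
post0 [ 0.589 -0.007  0.04 ]
drv [0.413 0.004 0.015]
[ 0.24988356 -0.51729808  0.23047529] [-8.13382736e-04  9.74815520e-01  2.23011298e-01 -2.35409101e-05] 0.1 1.0035195349382786
```

Emit:
servo_tool(
  commands="0 0 0.1525 0 0 0 0;0 0 0.1525 0 0 0 0;0 0 0.1525 0 0 0 0;0 0 0.1525 0 0 0 0;0 0 0 0 0 0 0",
)

```text
time_s: 0.72
eef_pos: [0.2499, -0.5175, 0.2308]
eef_rot: [-0.0, 0.997, -0.079, -0.0]
wrist_force: [-0.6, 0.7, 0.4]
opening: 0.002
grasp_force: 0.0
```

Emit:
servo_tool(
  commands="0 0 0 7 -59 0 0;0 0 0 7 -59 0 0;0 0 0 7 -59 0 0;0 0 0 7 -59 0 0;0 0 0 7 -59 0 0",
)

```text
time_s: 1.35
eef_pos: [0.3318, -0.2304, 0.2313]
eef_rot: [0.0, 0.997, -0.078, 0.0]
wrist_force: [0.9, -0.1, 0.9]
opening: 0.002
grasp_force: 0.0
```

Emit:
servo_tool(
  commands="0 0 0 7 -59 0 0;0 0 0 7 -59 0 0;0 0 0 7 -59 0 0;0 0 0 7 -59 0 0;0 0 0 7 -59 0 0",
)

```text
time_s: 1.98
eef_pos: [0.4135, 0.0554, 0.2316]
eef_rot: [0.0, 0.997, -0.078, 0.001]
wrist_force: [1.2, -0.5, 0.6]
opening: 0.001
grasp_force: 0.0
```

Emit:
servo_tool(
  commands="0 0 0 7 -59 0 0;0 0 0 7 -59 0 0;0 0 0 7 -59 0 0;0 0 0 0 0 0 0;0 0 0 0 0 0 0",
)

```text
time_s: 2.6
eef_pos: [0.4617, 0.2247, 0.2308]
eef_rot: [0.0, 0.997, -0.078, -0.001]
wrist_force: [1.3, 0.4, -0.3]
opening: -0.001
grasp_force: 0.0
```

```bash
python3 - <<'E'
from h import *
c=calibration("wrist");im=camera("wrist");cv2.imwrite("pics/w0.png",im)
print({k:np.round(v,3).tolist() for k,v in c.items()})
for n,X in dict(sq=(.593,.2713,.058),tab=(.532,.2166,.086),ring=(.572,.146,.058)).items():print(n,proj(c,X).round())
E
```

```text
{'fx': 348.679, 'fy': 348.679, 'cx': 319.254, 'cy': 202.476, 'k1': -0.036, 'R': [[-0.156, -0.988, 0.002], [-0.941, 0.149, 0.303], [-0.3, 0.045, -0.953]], 't': [0.294, 0.361, 0.508]}
sq [239.  36.]
tab [316. 101.]
ring [392.  37.]
```

View pics/w0.png

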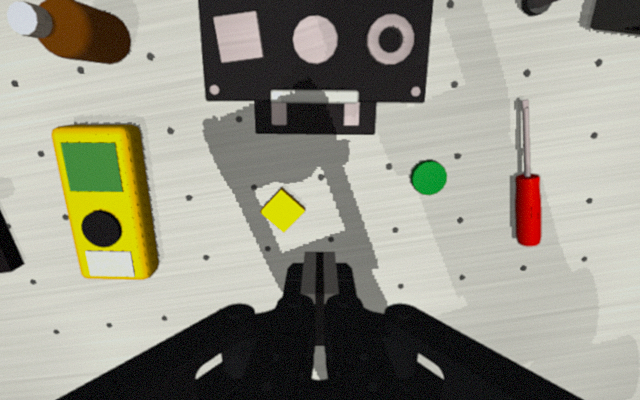

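The wrist view matches the projections: tab strip centre (315,97), square (239,36), ring (390,39), and the tab lies square to the tool. Descending.

Emit:
servo_tool(
  commands="0 0 0 0 0 42 0;0 0 0 0 0 42 0;0 0 0 0 0 42 0;0 0 0 0 0 42 0;0 0 0 0 0 0 0",
)

```text
time_s: 3.28
eef_pos: [0.4594, 0.2227, 0.0607]
eef_rot: [0.001, 0.997, -0.081, -0.003]
wrist_force: [0.4, 0.3, 1.1]
opening: -0.002
grasp_force: 0.0
```

Emit:
servo_tool(
  commands="0 0 0 20 0 0 0;0 0 0 15 0 0 0;0 0 0 8 0 0 0;0 0 0 8 0 0 0;0 0 0 6 0 0 0",
)

```text
time_s: 3.9
eef_pos: [0.5188, 0.2157, 0.0635]
eef_rot: [-0.0, 0.997, -0.08, 0.0]
wrist_force: [0.4, 0.2, 0.0]
opening: -0.002
grasp_force: 0.0
```

Emit:
servo_tool(
  commands="0 0 0 5 0 0 0;0 0 0 5 0 0 0;0 0 0 5 0 0 0;0 0 0 5 0 0 0;0 0 0 5 0 0 0",
)

```text
time_s: 4.53
eef_pos: [0.5432, 0.2116, 0.063]
eef_rot: [0.0, 0.997, -0.08, -0.0]
wrist_force: [-3.7, -0.9, 0.5]
opening: 0.001
grasp_force: 1.7
```

Emit:
servo_tool(
  commands="0 0 0 5 0 0 0;0 0 0 5 0 0 0;0 0 0 5 0 0 0;0 0 0 5 0 0 0;0 0 0 5 0 0 0",
)

```text
time_s: 5.15
eef_pos: [0.568, 0.2075, 0.0631]
eef_rot: [0.0, 0.997, -0.08, -0.0]
wrist_force: [-3.3, -1.8, -0.8]
opening: 0.001
grasp_force: 1.7
```

Emit:
servo_tool(
  commands="0 0 0 4 0 0 0;0 0 0 3 0 0 0;0 0 0 3 0 0 0;0 0 0 2 0 0 0;0 0 0 2 0 0 0",
)

```text
time_s: 5.78
eef_pos: [0.5793, 0.2059, 0.0633]
eef_rot: [0.0, 0.997, -0.08, -0.003]
wrist_force: [-17.5, -0.9, 10.4]
opening: -0.001
grasp_force: 8.6
```

Force has risen to 17 N. I check the travel in the top view.

```bash
python3 - <<'E'
from h import *
im=camera("top");s=camera("scene");t=calibration("top")
for p,a,_ in blobs(im,215,145,285,208,95): 
    if a<300: print(p.round(1),round(a,1),onz(t,*p,.058).round(4))
a=cv2.resize(im[130:225,205:295],None,fx=4.4,fy=4.4,interpolation=cv2.INTER_CUBIC)
b=cv2.resize(s[200:300,330:430],None,fx=4,fy=4.18,interpolation=cv2.INTER_CUBIC)
cv2.imwrite("pics/c2.png",np.clip(np.hstack([a,b])*1.5,0,255).astype(np.uint8)); print(get_obs()['wrist_force'],get_obs()['q'])
E
```

```text
[219.1 146.7] 42.6 [0.6965 0.3032 0.058 ]
[272.9 146.6] 82.8 [0.7003 0.1368 0.058 ]
[272.7 168.7] 54.4 [0.6314 0.1358 0.058 ]
[219.7 198.1] 192.1 [0.5375 0.2958 0.058 ]
[235.9 199.3] 46.7 [0.5347 0.246  0.058 ]
[-13.29968789  -1.0353005    6.78424569] [1.48401116e-01 4.63176952e-01 1.61146093e+00 9.19452474e-04
 1.07235398e+00 1.87850751e+00]
```

View pics/c2.png

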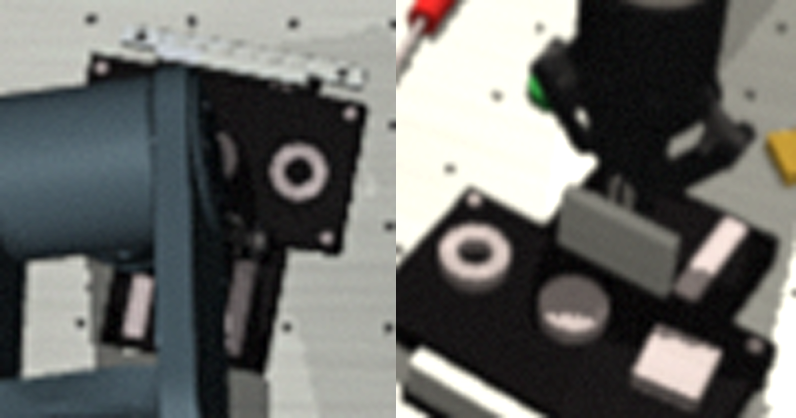

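The ring moved 60 mm and the plate's front edge is at the stop rail at crop (240,75). The specimens have kept their places. I give a little extra push to confirm it is the stop.

Emit:
servo_tool(
  commands="0 0 0 1.5 0 0 0;0 0 0 1.5 0 0 0;0 0 0 0 0 0 0;0 0 0 0 0 0 0",
)

```text
time_s: 6.38
eef_pos: [0.5792, 0.206, 0.0633]
eef_rot: [0.001, 0.997, -0.079, -0.006]
wrist_force: [-24.8, 0.1, 16.9]
opening: 0.0
grasp_force: 12.1
```

Emit:
servo_tool(
  commands="0 0 0 -15 0 0 0;0 0 0 -25 0 0 0;0 0 0 0 0 -45 0;0 0 0 0 0 -45 0;0 0 0 0 0 0 0",
)

```text
time_s: 7.0
eef_pos: [0.5494, 0.2125, 0.159]
eef_rot: [-0.002, 0.997, -0.08, 0.006]
wrist_force: [0.4, -0.1, -0.5]
opening: 0.001
grasp_force: 0.0
```

```bash
cat > look.py <<'E'
from h import *
import sys
o=get_obs();c=calibration("wrist");im=camera("wrist");cv2.imwrite("pics/%s.png"%sys.argv[1],im)
print(o['eef_pos'].round(4) if hasattr(o['eef_pos'],'round') else o['eef_pos'])
for p,a,b in blobs(im,100,0,540,240,110,30,6000): print(p.round(1),round(a),b[2:].round(),onz(c,*p,.058).round(4))
print("pred",proj(c,(.6524,.261,.058)).round(),proj(c,(.6012,-.165,.092)).round())
E
python3 look.py w1
```

```text
[0.5494 0.2125 0.159 ]
[221.   67.9] 3117 [63. 64.] [0.6528 0.2625 0.058 ]
[412.3  70.1] 2123 [59. 62.] [0.6313 0.1375 0.058 ]
[317.3  69.7] 2543 [57. 57.] [0.6413 0.1996 0.058 ]
[193.  131.2] 115 [12. 12.] [0.6155 0.2915 0.058 ]
[442.  132.7] 114 [12. 12.] [0.5871 0.1205 0.058 ]
[338.1 169.1] 3012 [112. 102.] [0.573  0.1957 0.058 ]
[274.6 196.6] 1422 [20. 86.] [0.56   0.2444 0.058 ]
pred [223.  68.] [893.  53.]
```

View pics/w1.png

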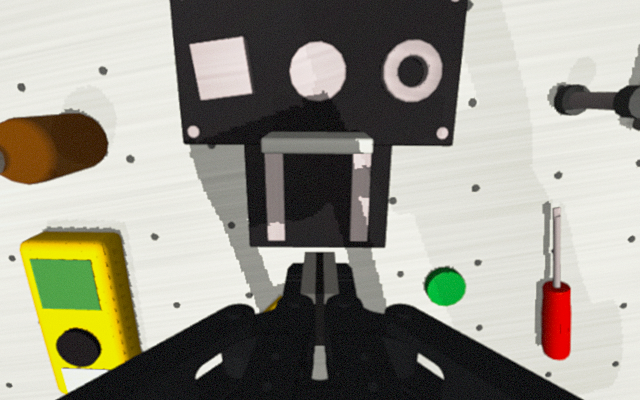

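The wrist view shows the stage home with all three specimens in place: square at (221,68), disc (317,70), ring (412,70). The square's middle is at (0.6526, 0.262).

Emit:
servo_tool(
  commands="0 0 0 32 -22 0 0;0 0 0 32 -22 0 0;0 0 0 30 -21 0 0;0 0 0 0 0 0 0;0 0 0 0 0 20 0",
)

```text
time_s: 7.68
eef_pos: [0.6487, 0.2607, 0.1331]
eef_rot: [-0.0, 0.997, -0.08, 0.001]
wrist_force: [-0.2, -0.3, -0.2]
opening: 0.004
grasp_force: 0.0
```

Emit:
servo_tool(
  commands="0 0 0 0 0 20 0;0 0 0 0 0 20 0;0 0 0 0 0 12 0;0 0 0 0 0 5 0;0 0 0 0 0 0 0",
)

```text
time_s: 8.3
eef_pos: [0.6484, 0.2606, 0.0763]
eef_rot: [-0.0, 0.997, -0.08, 0.0]
wrist_force: [0.1, -0.0, -0.8]
opening: 0.001
grasp_force: 0.0
```

Emit:
servo_tool(
  commands="0 0 0 4 -2 -2 0;0 0 0 0 0 0 0;0 0 0 0 0 0 0;0 0 0 0 0 0 0;0 0 0 0 0 0 0",
)

```text
time_s: 8.93
eef_pos: [0.6524, 0.262, 0.0783]
eef_rot: [0.0, 0.997, -0.08, -0.0]
wrist_force: [-0.2, 0.8, 0.3]
opening: 0.001
grasp_force: 0.0
```

Emit:
servo_tool(
  commands="0 0 0 0 0 0 0;0 0 0 0 0 0 0;0 0 0 0 0 0 0;0 0 0 0 0 0 0;0 0 0 0 0 0 0",
)

```text
time_s: 9.55
eef_pos: [0.6526, 0.2619, 0.0783]
eef_rot: [-0.0, 0.997, -0.08, 0.0]
wrist_force: [0.8, 0.3, 0.3]
opening: -0.005
grasp_force: 0.0
```

Emit:
servo_tool(
  commands="0 0 0 0 0 0 0;0 0 0 0 0 0 0;0 0 0 0 0 0 0;0 0 0 0 0 0 0;0 0 0 0 0 0 0",
)

```text
time_s: 10.18
eef_pos: [0.6526, 0.2619, 0.0783]
eef_rot: [-0.0, 0.997, -0.08, 0.0]
wrist_force: [0.6, -0.1, -0.1]
opening: -0.0
grasp_force: 0.0
```

Emit:
servo_tool(
  commands="0 0 0 0 0 0 0;0 0 0 0 0 0 0;0 0 0 0 0 0 0;0 0 0 0 0 0 0;0 0 0 0 0 0 0",
)

```text
time_s: 10.8
eef_pos: [0.6526, 0.262, 0.0784]
eef_rot: [-0.0, 0.997, -0.08, 0.0]
wrist_force: [0.9, -0.9, -0.2]
opening: -0.001
grasp_force: 0.0
```

Emit:
servo_tool(
  commands="0 0 0 0 0 -25 0;0 0 0 0 0 -40 0;0 0 0 0 0 -40 0;0 0 0 0 0 -20 0;0 0 0 0 0 0 0",
)

```text
time_s: 11.42
eef_pos: [0.6535, 0.2621, 0.2049]
eef_rot: [-0.0, 0.997, -0.08, 0.002]
wrist_force: [0.2, 0.4, -1.8]
opening: 0.001
grasp_force: 0.0
```

Emit:
servo_tool(
  commands="0 0 0 -7 53 0 0;0 0 0 -7 53 0 0;0 0 0 -7 53 0 0;0 0 0 -7 53 0 0;0 0 0 -7 53 0 0",
)

```text
time_s: 12.05
eef_pos: [0.5738, 0.0046, 0.2007]
eef_rot: [-0.0, 0.997, -0.08, -0.002]
wrist_force: [0.1, 0.5, 0.1]
opening: 0.002
grasp_force: 0.0
```

Emit:
servo_tool(
  commands="0 0 0 -7 53 0 0;0 0 0 -7 53 0 0;0 0 0 -7 53 0 0;0 0 0 0 0 0 0;0 0 0 0 0 0 0",
)

```text
time_s: 12.68
eef_pos: [0.5288, -0.1471, 0.2016]
eef_rot: [-0.001, 0.997, -0.08, -0.001]
wrist_force: [0.1, 1.0, 0.1]
opening: 0.003
grasp_force: 0.0
```

```bash
python3 look.py w2
```

```text
[ 0.5288 -0.1471  0.2016]
[421.6  44.4] 89 [ 5. 21.] [ 0.6272 -0.2415  0.058 ]
[328.1  98.2] 1722 [46. 48.] [ 0.5992 -0.1652  0.058 ]
[290.1 228. ] 39 [14. 10.] [ 0.4957 -0.1153  0.058 ]
[294.3 237.6] 43 [21.  6.] [ 0.486  -0.1173  0.058 ]
pred [-163.  125.] [328.  96.]
```

View pics/w2.png

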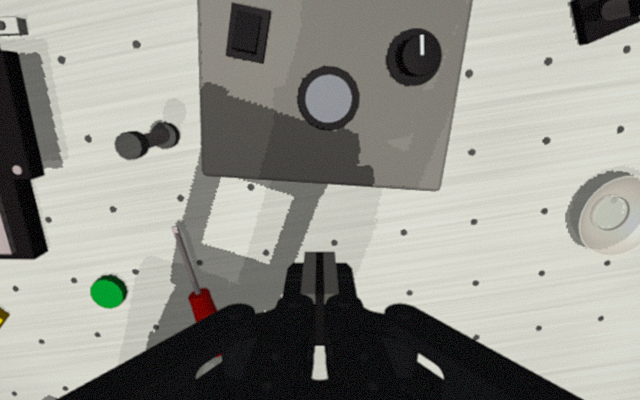

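The wrist view shows the switch's glass window at (328,98), matching the prediction; the rocker is at (248,33) and the dial at (414,57). Moving above the switch and down to 2 cm over it.

Emit:
servo_tool(
  commands="0 0 0 25 2 0 0;0 0 0 25 2 0 0;0 0 0 24 2 0 0;0 0 0 0 0 0 0;0 0 0 0 0 25 0",
)

```text
time_s: 13.35
eef_pos: [0.6028, -0.1644, 0.1796]
eef_rot: [0.001, 0.997, -0.079, 0.001]
wrist_force: [-0.6, 0.7, 0.3]
opening: -0.001
grasp_force: 0.0
```

Emit:
servo_tool(
  commands="0 0 0 0 0 25 0;0 0 0 0 0 22 0;0 0 0 0 0 12 0;0 0 0 0 0 4 0;0 0 0 0 0 0 0",
)

```text
time_s: 13.98
eef_pos: [0.6019, -0.1652, 0.1157]
eef_rot: [0.0, 0.997, -0.08, 0.0]
wrist_force: [0.1, 0.3, 0.4]
opening: -0.0
grasp_force: 0.0
```

Emit:
servo_tool(
  commands="0 0 0 0 0 0 0;0 0 0 0 0 0 0;0 0 0 0 0 0 0;0 0 0 0 0 0 0;0 0 0 0 0 0 0",
)

```text
time_s: 14.6
eef_pos: [0.6017, -0.1654, 0.1153]
eef_rot: [-0.0, 0.997, -0.08, -0.0]
wrist_force: [-0.6, 0.4, -0.2]
opening: 0.002
grasp_force: 0.0
```

Emit:
servo_tool(
  commands="0 0 0 0 0 0 0;0 0 0 0 0 0 0;0 0 0 0 0 0 0;0 0 0 0 0 0 0;0 0 0 0 0 0 0",
)

```text
time_s: 15.22
eef_pos: [0.6017, -0.1654, 0.1153]
eef_rot: [0.0, 0.997, -0.08, 0.0]
wrist_force: [0.6, 0.3, 0.7]
opening: 0.004
grasp_force: 0.0
```

Emit:
servo_tool(
  commands="0 0 0 0 0 0 0;0 0 0 0 0 0 0;0 0 0 0 0 0 0;0 0 0 0 0 0 0;0 0 0 0 0 0 0",
)

```text
time_s: 15.85
eef_pos: [0.6017, -0.1654, 0.1153]
eef_rot: [-0.0, 0.997, -0.08, -0.0]
wrist_force: [0.4, -0.3, -0.1]
opening: -0.0
grasp_force: 0.0
```

Emit:
servo_tool(
  commands="0 0 0 0 0 0 0;0 0 0 0 0 0 0;0 0 0 0 0 0 0;0 0 0 0 0 0 0;0 0 0 0 0 0 0",
)

```text
time_s: 16.48
eef_pos: [0.6017, -0.1654, 0.1153]
eef_rot: [0.0, 0.997, -0.08, 0.0]
wrist_force: [0.6, -0.1, -0.4]
opening: -0.001
grasp_force: 0.0
```

Emit:
servo_tool(
  commands="0 0 0 0 0 -25 0;0 0 0 0 0 -40 0;0 0 0 0 0 -20 0;0 0 0 0 0 0 0;0 0 0 0 0 0 0",
)

```text
time_s: 17.1
eef_pos: [0.6009, -0.165, 0.1986]
eef_rot: [-0.0, 0.997, -0.08, -0.001]
wrist_force: [0.0, 0.4, -1.0]
opening: 0.002
grasp_force: 0.0
```

```bash
python3 -c "
from bench import *
print(hand_in())"
```

```text
the job is handed in; nothing more can be done
None
```

I pushed the stage against its end stop, held the fingertips about 2 cm above the square specimen and then about 2 cm above the touch-free switch for over two seconds each, touched neither by the force readings, and handed the job in at about 17 s (no verdict was returned).

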